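# Raise the carrier gas by four clicks and start the titrator

### The job

On the low white gas flow module, push the fin of the dial round clockwise (seen from above) with a fingertip by exactly four clicks from where it stands now, without pinching the fin, and take the finger off it. Then press the titrator's large round start key fully in and let it come back. Be gentle, and leave the small stop key and all the other things where they are.

Things in the scene. Friction and masses are not known exactly. Their poses are not given: they have to be found in the camera images.
- dial_axis (a point): The point on the dial's vertical turning axis at the top face of its disc, 73 mm above the work surface. The dial is a grey disc, 90 mm across, on a round aluminium scale plate on the gas flow module. Ten black tick marks round the disc show the ten click positions, 20 degrees apart. The point turns with the dial: its y axis points along the fin, z up.
- fin_top (a point): On the top edge of the dial's one fin, 28 mm out from the axis, 18 mm above the disc's top face (91 mm above the work surface). The fin is an upright radial wall, 8 mm thick and 18 mm high above the disc, from 9 to 43 mm out from the axis; one fingertip pushes on its flat side. The point turns with the dial: y points outward along the fin, x is square to the fin and points in the clockwise direction, z up.
- fin_end (a point): The outer end of the fin's top edge, 43 mm from the axis.
- dial (a joint): Angle of the dial in rad, clockwise from above positive. It begins resting at click position 0, with two clicks before it and seven after, each 0.349 rad (20 degrees), and firm stops beyond; four clicks on is 1.396. A push of about 5 to 7 N, 28 mm from the axis, starts it out of a rest; the push fades, and just past half-way the dial snaps on by itself, ahead of the finger, to the next rest.
- start_key_top (a point): Centre of the top of the start key: the larger of two round steel keys near the titrator's front edge, 28 mm across in a 44 mm grey collar, its top 82 mm above the work surface at rest and 10 mm above its collar. A fixed glass cell, 56 mm across and 130 to 156 mm above the work surface at its top, stands on the titrator 95 mm behind this key.
- start_key (a joint): Travel of the start key in m: 0 at rest, 0.006 fully in. It is pressed straight down against a spring, 5 N when fully in, and comes back by itself.
- stop_key (a joint): Travel of the small stop key (16 mm across, 85 mm to the side of the start key on the titrator); 0 at rest. It must not be pressed.
- flow_module: The gas flow module, 160 x 160 x 55 mm, fixed; origin at the centre of its underside; the dial's axis stands within 4 mm of its centre; z up; its front faces its -x.
- titrator: The titrator, 180 x 180 x 60 mm, fixed; origin at the centre of its underside; z up; its front faces its -x. The start key stands at x = -50 mm, y = +40 mm and the stop key at x = -50 mm, y = -45 mm in this frame.
- dial_base: The aluminium scale plate that carries the dial, 132 mm across, 4 mm thick, fixed on the module's top, turned differently each time; origin on the dial's axis, 55 mm above the work surface; z up.
- vial_a: A capped glass vial, 22 mm across, 45 mm high, loose on the top of the gas flow module at its rear right corner (its centre 80 to 90 mm from the dial's axis); origin under its centre. Bystander.
- vial_b: The same kind of vial on the table in front of the titrator; origin under its centre. Bystander.
- amber_bottle: Amber bottle, 64 mm across, 140 mm high, about 160 mm behind the centre of the gas flow module; origin under its centre. Bystander.
- white_bottle: White bottle, 64 mm across, 150 mm high, about 160 mm behind the centre of the titrator; origin under its centre. Bystander.
- beaker: Small open beaker, 50 mm across, 55 mm high, between the two instruments; origin under its centre. Bystander.
- spatula: Thin steel laboratory spatula, 125 mm long, 7 mm high, lying in front of the gas flow module. Bystander.
- fitting: Brass fitting, 28 mm across, 30 mm high, on the table nearer the robot; origin under its centre. Bystander.

How it is judged (in metres and radians):
On the way, in this order (a step that is already met when the one before it is completed fails the run):
1. the dial rests exactly four clicks clockwise of its start, the finger off it (value of joint dial between 1.29 and 1.5 rad and contact force between the fingers and dial_base below 0.2 N and velocity of joint dial between -0.1 and 0.1 rad/s), for 0.3 s.
2. the start key is pressed fully in (value of joint dial between 1.29 and 1.5 rad and value of joint start_key above 0.0045 m), for 0.06 s.
At the end, for the whole second after the job is handed in: The dial rests four clicks clockwise of where it began (1.29 to 1.50 rad). The start key was pressed at least 4.5 of its 6 mm after that and has come back (within 1 mm) (value of joint dial between 1.29 and 1.5 rad and value of joint start_key below 0.001 m and velocity of joint dial between -0.1 and 0.1 rad/s); the robot touches nothing.
It fails at once if a bystander is moved by more than 30 mm, lifted or knocked over (distance of any of vial_a, vial_b, amber_bottle, white_bottle, beaker, spatula, fitting from where it was at the start of the episode above 0.03 m or angle between any of vial_a, vial_b, amber_bottle, white_bottle, beaker, fitting's own z axis and vertical above 0.5 rad).
It fails at once if the stop key is pressed (more than 3 mm) (value of joint stop_key above 0.003 m).
It fails at once if the dial's fin is taken between the fingers (x of the grasp point in the frame of fin_top between -0.005 and 0.005 m and y of the grasp point in the frame of fin_top between -0.02 and 0.016 m and z of the grasp point in the frame of fin_top below 0.012 m).
It fails at once if the gas flow module or its dial is pushed or squeezed with more than 30 N (contact force between the fingers and flow_module above 30 N or contact force between the fingers and dial_base above 30 N).
It fails at once if the titrator or its keys are pushed with more than 40 N (contact force between the fingers and titrator above 40 N).
It also fails if it takes over 48 s, if anything falls off the work surface, if the arm or the gripper's body presses on something with over 40 N, if the wrist force passes 120 N, or if a joint passes its speed limit or range.

### The arm

A 6-joint arm with a two-finger parallel gripper is mounted at the origin on the work surface. World frame = base frame: x ahead of the robot, y to its left, z up, the work surface at z = 0. Lengths are in mm, angles in rad, forces in N, time in s.
With the tool pointing down it reaches from about 425 to 950 mm from the base axis. Payload 14.7 kg.
Tool frame: the origin (TCP) lies on the centre line of the jaws, within the pads' length; the fingertips stand 14 mm ahead of it and the grasp point (between the pads) lies 5 mm behind it; z points along the fingers, y is the direction in which the jaws open and shut (so a half turn about z gives the same grasp; the last joint's range is limited). The gripper opens to 85 mm and grips with 20 to 120 N. Pads are 22 mm wide; open, the fingers measure 114 mm over their backs; the gripper's body (76 mm by 85 mm) begins 54 mm behind the grasp point. The pads swing forward as they close: fully open they stand 13 mm farther back than shut.
Start: joints at [-1.268, 0.48, 1.596, -0, 1.065, -0.047], TCP at [222.777, -610.625, 245.297] pointing down, gripper open.
Joint ranges: [-2.75, 2.75], [-0.82, 2.05], [0.23, 2.67], [-1.56, 4.7], [0.09, 2.69], [-2.92, 2.92]. Speed limits (rad/s): [1.89, 1.89, 2.39, 3.01, 3.01, 3.01].

### API

Orientations are given as [roll, pitch, yaw] about the fixed x, y, z axes, in that order (R = Rz(yaw) Ry(pitch) Rx(roll)).
In Python, from bench import env gives the robot as it stands. Calls block until the motion is done:
- env.move_to(position, orientation): joint-space move of the TCP to a pose.
- env.move_straight(position, v=150, rotation=None, guard=None): straight line of the TCP; rotation=None keeps the orientation; v is the mean speed in mm/s. With guard (N) it stops when the force on the tool has changed by that much, and returns True; else False.
- env.move_joints(angles): joint-space move.
- env.command_gripper(opening, strength=None): finger opening in mm; strength is the grip in N (None keeps the last); returns when the fingers have stopped.
- env.hold(seconds).
- env.solve_ik(position, orientation): joint angles nearest the present ones, or None.
- env.get_obs(): the state.
- env.grab_frame(name): name is "scene" or "top"; returns the picture (384x512x3 uint8, blue, green, red); there is no depth.
- env.camera_params(name): a dict with "intrinsics" (3x3 intrinsics, pixels), "k1" (the pictures are not rectified: a ray, as slopes to the right and down, at radius r is drawn at 1 + k1 r^2 times it, then the intrinsics apply), "cam_to_world" (4x4, takes a point from camera to world coordinates). Camera axes: x right, y up, looking along -z (the intrinsics and any distortion apply to the point x, -y, -z); pixel columns grow to the right and rows downward; lengths in mm; the calibration is good to about 2 mm. A picture is of the moment at which its call begins. camera_params takes no time and is no camera call.
A pose or a line that the arm cannot do raises env.Unreachable and nothing moves.
- env.job_done(): hands the job in, once; it reports no verdict.
The state is a dict: "t": time; "joint_positions": joint angles; "joint_vel": joint speeds; "effort": joint torques, N m; "position": TCP position; "tcp_rot": TCP orientation; "force": force on the tool from outside, world axes, zero at the start; "wrist_torque": the same for the moment, N m; "finger_gap": finger opening in mm.
Only numpy, scipy, OpenCV 4.12 (cv2) and the standard library are available. Lean on these libraries where they do the work, as an engineer would, in place of code of your own. Each camera call takes 0.05 s, during which the arm holds its last target. There are 200 camera calls.

## Working session

There is one attempt and no reset: what is moved stays moved. The work goes in short steps, each a Python script; the robot and the scene stay as the last script left them, time stands still between calls to the robot, and variables do not carry over. Pictures are saved under pics/ and viewed, about 8 in all and at most 12, crops included, and the job is handed in when it is done.

```bash
mkdir -p pics; cat > h.py <<'E'
import numpy as np, cv2
from bench import env
def ray(cam,u,v):
    p=env.camera_params(cam);K=np.array(p["intrinsics"]);T=np.array(p["cam_to_world"]);k=p["k1"]
    d=np.array([(u-K[0,2])/K[0,0],(v-K[1,2])/K[1,1]]);s=d.copy()
    for _ in range(30): s=d/(1+k*(s@s))
    return T[:3,3],T[:3,:3]@np.array([s[0],-s[1],-1])
def onz(cam,u,v,z):
    o,d=ray(cam,u,v); return o+d*(z-o[2])/d[2]
def proj(cam,P):
    p=env.camera_params(cam);K=np.array(p["intrinsics"]);T=np.array(p["cam_to_world"])
    c=T[:3,:3].T@(np.array(P,float)-T[:3,3]); s=np.array([c[0],-c[1]])/-c[2]
    s=s*(1+p["k1"]*(s@s)); return K[:2,:2]@s+K[:2,2]
def snap(cam,name,box=None,f=1):
    im=env.grab_frame(cam); cv2.imwrite(f'pics/{name}_raw.png',im)
    if box: im=im[box[1]:box[3],box[0]:box[2]]
    cv2.imwrite(f'pics/{name}.png',cv2.resize(im,None,fx=f,fy=f,interpolation=cv2.INTER_CUBIC)); return im
E
python3 - <<'E'
from h import *
a=snap('top','top1');b=snap('scene','scene1')
cv2.imwrite('pics/top1b.png',cv2.resize(a,(800,600)))
for c in('top','scene'):
    p=env.camera_params(c);print(p)
E
```

```text
{'intrinsics': array([[406.86123399,   0.        , 262.7784303 ],
       [  0.        , 406.86123399, 190.88011573],
       [  0.        ,   0.        ,   1.        ]]), 'k1': -0.038677445161762185, 'cam_to_world': array([[ 1.98128607e-02,  9.83880933e-01, -1.77723831e-01,
         4.11105213e+02],
       [-9.99796315e-01,  2.01806613e-02,  2.61882523e-04,
         4.35712370e+00],
       [ 3.84424566e-03,  1.77682443e-01,  9.84080368e-01,
         8.70688814e+02],
       [ 0.00000000e+00,  0.00000000e+00,  0.00000000e+00,
         1.00000000e+00]])}
{'intrinsics': array([[499.98682843,   0.        , 269.10054767],
       [  0.        , 499.98682843, 194.84388495],
       [  0.        ,   0.        ,   1.        ]]), 'k1': -0.17773187080452107, 'cam_to_world': array([[-1.97340386e-01, -6.95916364e-01,  6.90476058e-01,
         1.20724890e+03],
       [ 9.80287852e-01, -1.33170643e-01,  1.45949672e-01,
         1.22298318e+02],
       [-9.61762420e-03,  7.05667056e-01,  7.08478304e-01,
         7.79583440e+02],
       [ 0.00000000e+00,  0.00000000e+00,  0.00000000e+00,
         1.00000000e+00]])}
```

View pics/top1b.png

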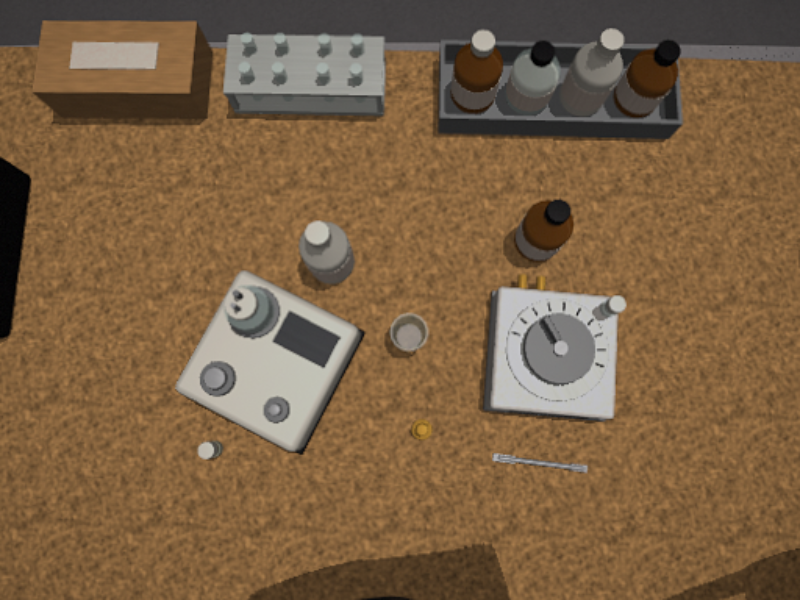

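View pics/scene1.png

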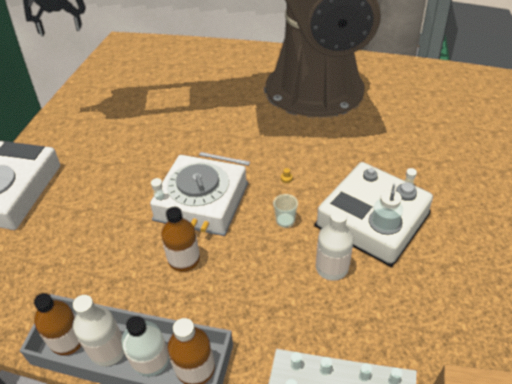

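The top view shows the dial disc at about (359,223) in raw pixels, with the fin pointing up-left. The start key is at about (138,242) and the stop key at about (177,262). Next I'll take finer measurements.

```bash
python3 - <<'E'
from h import *
a=cv2.imread('pics/top1_raw.png')
c=cv2.resize(a[175:275,305:415],None,fx=5,fy=5,interpolation=cv2.INTER_CUBIC)
b=cv2.imread('pics/scene1_raw.png')
d=cv2.resize(b[150:240,145:255],None,fx=5,fy=5,interpolation=cv2.INTER_CUBIC)
d=cv2.copyMakeBorder(d,0,50,0,0,cv2.BORDER_CONSTANT)
# first estimates
g=cv2.cvtColor(a,cv2.COLOR_BGR2GRAY)
m=((g<150)).astype(np.uint8)[175:275,305:415]
n,l,s,ce=cv2.connectedComponentsWithStats(m)
for i in range(1,n):
    if 800<s[i,4]<4000: 
        u,v=ce[i]+[305,175]; print('disc',u,v,s[i],onz('top',u,v,73))
hs=cv2.resize(a[225:285,115:200],None,fx=5,fy=5,interpolation=cv2.INTER_CUBIC)
W=np.zeros((600,800,3),np.uint8)
cv2.imwrite('pics/dial.png',cv2.resize(np.hstack([c,cv2.resize(d,(550,500))]),(800,364)))
cv2.imwrite('pics/dialtop.png',cv2.resize(a[180:270,310:410],(800,600)[:2] and (660,594),interpolation=cv2.INTER_CUBIC))
cv2.imwrite('pics/keys.png',hs)
E
```

```text
disc 356.8269230769231 223.22235576923077 [  28   25   53   47 1664] [ 494.22284015 -182.41211048   73.        ]
```

View pics/dialtop.png

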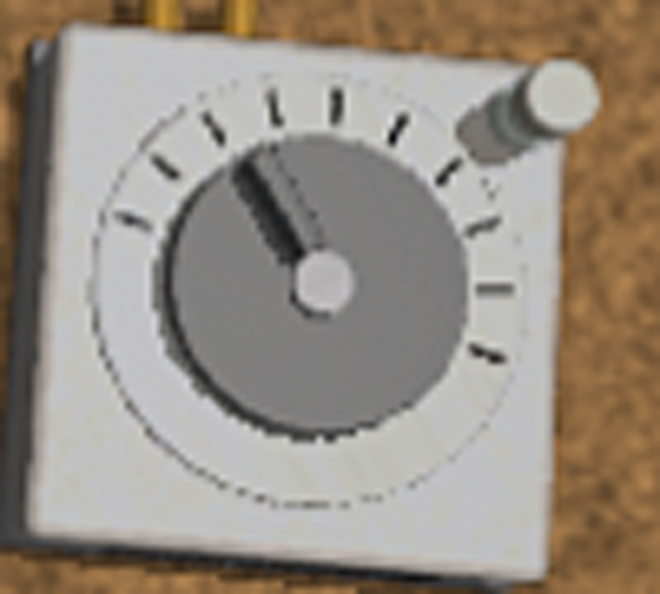

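View pics/keys.png

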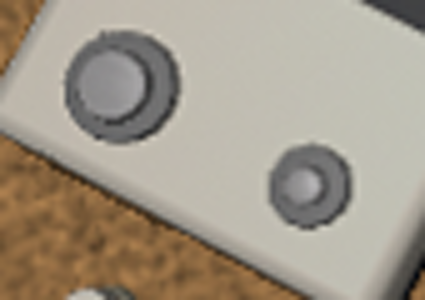

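Zoomed, the disc top is centred at crop (319,284) and the ten ticks are clear. The fin points at the third tick and its counter-clockwise side is dark. The start key top is at crop (111,86) of the key picture, and the stop key at (303,184).

```bash
python3 - <<'E'
from h import *
D=lambda x,y,z:onz('top',310+(x+.5)/6.6-.5,180+(y+.5)/6.6-.5,z)
print('disc',D(319,284.5,73),'plate',D(308.5,291,59))
T=np.array([D(x,y,59)[:2] for x,y in [(132,218),(166,167),(215,128),(273,108),(336,106),(399,128),(450,172),(483,226),(494,290),(487,354)]])
A=np.c_[2*T,np.ones(10)];s=np.linalg.lstsq(A,(T**2).sum(1),rcond=None)[0];print('tickc',s[:2],'r',np.sqrt(s[2]+s[:2]@s[:2]))
for c in (s[:2],D(319,284.5,73)[:2]):
    an=np.degrees(np.unwrap(np.arctan2(*(T-c).T[::-1])));print(an.round(1),(an+20*np.arange(10)).mean())
print('fin base outer corner',D(238,178,73),'fin top end',D(262,150,91))
Kp=lambda x,y,z:onz('top',115+(x+.5)/5-.5,225+(y+.5)/5-.5,z)
print('start',Kp(111,86,82),'collar',Kp(122,87,72),'stop',Kp(303,184,80))
# scene view disc: grey mask
b=cv2.imread('pics/scene1_raw.png');g=cv2.cvtColor(b,cv2.COLOR_BGR2GRAY)
m=(g<150).astype(np.uint8)[150:240,145:255];h=cv2.cvtColor(b,cv2.COLOR_BGR2HSV)[150:240,145:255]
m&=(h[...,1]<50).astype(np.uint8)
n,l,s,ce=cv2.connectedComponentsWithStats(m)
for i in range(1,n):
    if s[i,4]>300: u,v=ce[i]+[145,150];print('scene disc',u,v,s[i],onz('scene',u,v,73))
print(env.get_obs()['joint_positions'],env.get_obs()['tcp_rot'])
E
```

```text
disc [ 495.33145847 -184.57671663   73.        ] plate [ 494.76919252 -184.6475213    59.        ]
tickc [ 495.57497437 -185.04987301] r 56.9257825447067
[  69.2   50.    30.    10.5   -9.3  -29.8  -50.2  -69.4  -89.4 -109.5] 70.20786057408142
[  68.8   49.5   29.5    9.9   -9.7  -30.1  -50.3  -69.4  -89.2 -109.1] 69.9990196603828
fin base outer corner [ 526.9701858  -160.78819323   73.        ] fin top end [ 532.81745433 -164.28558321   91.        ]
start [448.5890351  245.53736806  82.        ] collar [448.77520226 244.2379806   72.        ] stop [412.97746573 169.43922961  80.        ]
scene disc 197.48136958710978 181.0835850956697 [ 32  15  42  32 993] [ 507.11260236 -176.30845224   73.        ]
scene disc 232.0790513833992 205.6679841897233 [ 62  22  41  63 506] [561.5378021  -88.51234066  73.        ]
[-1.26763754e+00  4.80774640e-01  1.59680309e+00 -9.17616467e-06
  1.06509361e+00 -4.66352491e-02] [-3.14051477e+00 -4.22721120e-05  3.49798467e-01]
```

View pics/dial.png

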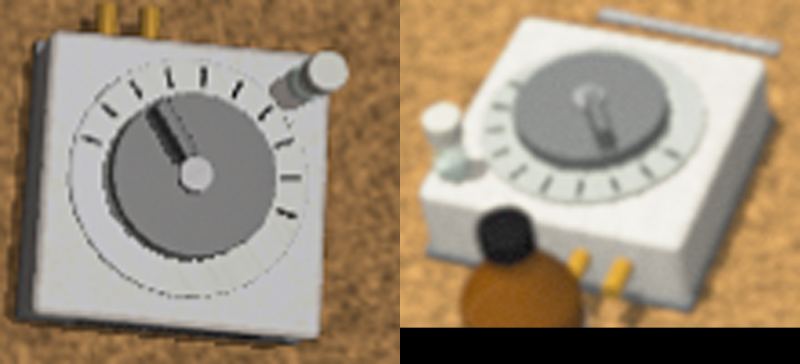

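```bash
python3 - <<'E'
from h import *
b=cv2.imread('pics/scene1_raw.png')
F=5;x0,y0=145,150
d=cv2.resize(b[150:240,145:255],None,fx=F,fy=F,interpolation=cv2.INTER_CUBIC)
C=np.array([495.3,-184.8])
for r,z in((45,73),(66,59)):
    for t in np.radians(range(0,360,10)):
        p=(proj('scene',[*(C+r*np.array([np.cos(t),np.sin(t)])),z])-[x0,y0]+.5)*F-.5
        cv2.circle(d,tuple(int(q) for q in p.round()),2,(0,0,255),-1)
k=cv2.resize(b[160:260,315:435],None,fx=4,fy=4,interpolation=cv2.INTER_CUBIC)
for c,r,z in(((448.6,245.),14,82),((448.6,245.),22,72)):
    for t in np.radians(range(0,360,15)):
        p=(proj('scene',[*(np.array(c)+r*np.array([np.cos(t),np.sin(t)])),z])-[315,160]+.5)*4-.5
        cv2.circle(k,tuple(int(q) for q in p.round()),1,(0,0,255),-1)
W=np.zeros((450,1030,3),np.uint8);W[:,:550]=d;W[:400,550:]=k
cv2.imwrite('pics/chk.png',cv2.resize(W,(800,350)))
E
```

```text
(no output)
```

View pics/chk.png

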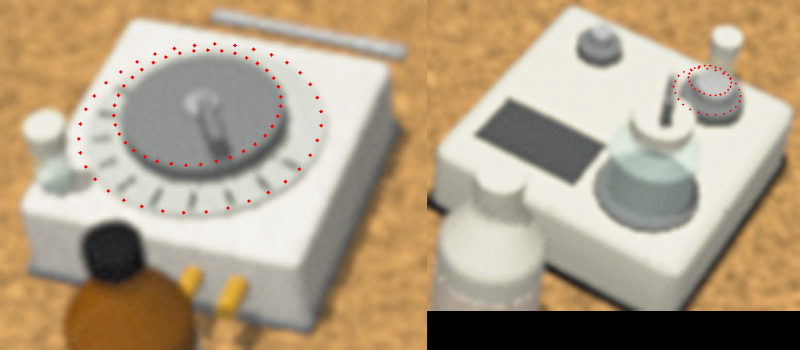

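The overlay shows the two cameras disagree by about 3 mm, within twice the calibration tolerance. I'll take a compromise centre and let contact give the rest.

```bash
cat >> h.py <<'E'
C=np.array([496.0,-184.0]); R=28.
def tp(theta,off,z=93.,r=R):
    t=np.radians(theta);u=np.array([np.cos(t),np.sin(t)]);c=np.array([np.sin(t),-np.cos(t)])
    return [*(C+r*u+off*c),z],[np.pi,0,t]
def st():
    o=env.get_obs();return round(o['t'],2),np.round(o['position'],1),np.round(o['force'],2)
E
python3 - <<'E'
from h import *
env.command_gripper(0,20)
p,o=tp(30,-26,200);env.move_to(p,o);print(st(),env.get_obs()['finger_gap'],env.get_obs()['joint_positions'].round(2))
print(env.move_straight(tp(30,-26)[0],v=80,guard=4),st())
print(env.move_straight(tp(30,-10)[0],v=15,guard=2),st())
snap('top','t2',(290,160,420,280),5)
E
```

```text
(2.83, array([ 507.3, -148.3,  200.1]), array([-1.29, -0.63,  0.52])) -0.1755555956988603 [-0.34  0.37  1.92 -0.    0.85  0.71]
False (4.32, array([ 507.5, -147.6,   93.4]), array([ 0.33, -0.68, -0.25]))
True (4.98, array([ 511.4, -155.2,   92.7]), array([-0.15,  2.53,  1.25]))
```

View pics/t2.png

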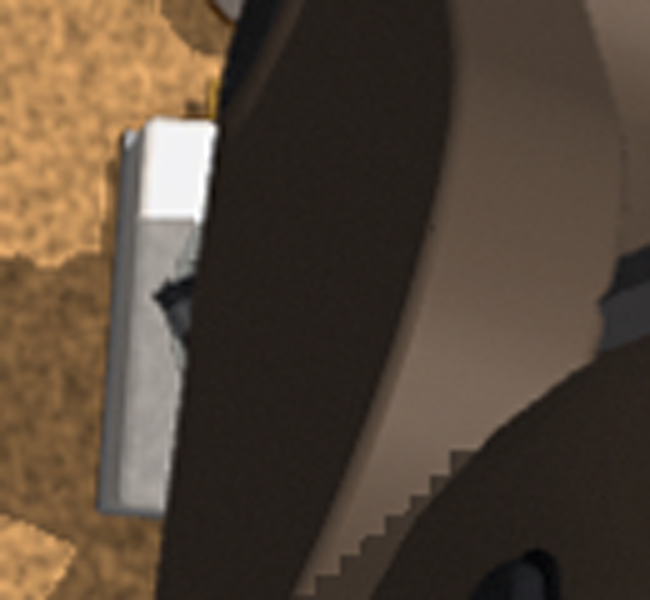

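Contact came at offset −17.2 mm, where about −18.5 was expected, so the pose estimate is good to about 1 mm. Next I'll sweep the arc in small steps, watching the force.

```bash
cat > sweep.py <<'E'
from h import *
import sys
def sweep(a0,a1,step=2.5):
    for a in np.arange(a0,a1+.01,step):
        p,o=tp(30-a,-17.2);g=env.move_straight(p,v=20,rotation=o,guard=14)
        t,q,f=st();th=np.radians(30-a);c=np.array([np.sin(th),-np.cos(th)]);u=np.array([np.cos(th),np.sin(th)])
        e=q[:2]-np.array(p[:2])
        print(f'{a:.1f} t{t} tang {-f[:2]@c:.1f} rad {f[:2]@u:.1f} z {f[2]:.1f} err {e@c:.1f} {e@u:.1f}',g)
        if g: break
E
python3 - <<'E'
from sweep import *
sweep(2.5,35)
E
```

```text
2.5 t5.28 tang 2.9 rad -0.1 z -1.2 err -0.4 -0.3 False
5.0 t5.53 tang 0.7 rad -0.2 z -0.1 err -0.0 -0.1 False
7.5 t5.78 tang 0.3 rad -0.5 z 0.1 err 0.3 0.2 False
10.0 t6.03 tang 0.7 rad 0.0 z 0.7 err 0.2 0.1 False
12.5 t6.28 tang 0.1 rad -0.2 z 0.3 err 0.0 0.1 False
15.0 t6.53 tang -0.4 rad -0.0 z 0.0 err -0.0 0.0 False
17.5 t6.78 tang -0.3 rad -0.1 z -0.7 err -0.0 -0.0 False
20.0 t7.03 tang -0.0 rad 0.3 z 0.2 err -0.1 -0.1 False
22.5 t7.28 tang 3.6 rad 0.1 z -0.5 err -0.3 -0.2 False
25.0 t7.53 tang 1.5 rad 1.1 z 0.8 err -0.0 -0.1 False
27.5 t7.78 tang -0.1 rad 1.3 z 0.5 err 0.1 0.1 False
30.0 t8.03 tang -0.7 rad 0.1 z 0.5 err 0.1 0.0 False
32.5 t8.28 tang 0.2 rad -0.4 z 1.0 err 0.1 -0.0 False
35.0 t8.53 tang 0.7 rad -0.3 z 0.1 err -0.0 0.0 False
```

The clicks show clearly: contact builds at about 2° and 22°, then the dial snaps away. I'll continue to 50°, then on to about 73°.

```bash
python3 - <<'E'
from sweep import *
sweep(37.5,72.5)
E
```

```text
37.5 t8.78 tang -0.3 rad -0.4 z 0.7 err -0.0 -0.0 False
40.0 t9.03 tang -1.1 rad 0.4 z -0.6 err -0.0 -0.1 False
42.5 t9.28 tang 3.4 rad 0.0 z -0.6 err -0.2 -0.1 False
45.0 t9.53 tang 2.2 rad -0.2 z -0.5 err -0.0 -0.1 False
47.5 t9.78 tang 1.8 rad -0.7 z 0.6 err 0.1 0.0 False
50.0 t10.03 tang 0.1 rad -0.4 z -0.3 err 0.1 -0.1 False
52.5 t10.28 tang -0.5 rad -0.4 z -0.2 err -0.0 -0.1 False
55.0 t10.53 tang 0.1 rad -0.6 z -0.6 err -0.0 -0.1 False
57.5 t10.78 tang -0.4 rad -0.6 z -0.2 err 0.0 0.0 False
60.0 t11.03 tang 0.5 rad 0.3 z 0.1 err -0.1 -0.1 False
62.5 t11.28 tang 2.6 rad -0.7 z -0.2 err -0.2 -0.1 False
65.0 t11.53 tang 2.7 rad -1.0 z 1.2 err -0.1 -0.0 False
67.5 t11.78 tang 1.6 rad -0.2 z -0.2 err 0.1 -0.1 False
70.0 t12.03 tang 0.3 rad -0.1 z 0.1 err 0.1 -0.0 False
72.5 t12.28 tang -0.1 rad -0.5 z 0.0 err 0.1 -0.0 False
```

Four snaps registered. I'll take the finger off, lift, go above the start key, and check the dial.

```bash
python3 - <<'E'
from h import *
p,o=tp(30-72.5,-27);env.move_straight(p,v=40)
env.move_straight([p[0],p[1],220],v=120)
env.hold(.3)
env.move_to([449.3,245.8,220],[np.pi,0,np.radians(-25)]);print(st())
im=snap('top','t3')
a=cv2.resize(im[180:270,310:410],(500,450),interpolation=cv2.INTER_CUBIC)
s=snap('scene','s3');b=cv2.resize(s[150:240,300:400],(500,450),interpolation=cv2.INTER_CUBIC)
b=cv2.resize(s[130:260,300:440],(500,450),interpolation=cv2.INTER_CUBIC)
cv2.imwrite('pics/c3.png',cv2.resize(np.hstack([a,b]),(800,360)))
E
```

```text
(15.79, array([449.8, 245.2, 220. ]), array([ 0.65,  0.06, -0.76]))
```

View pics/c3.png

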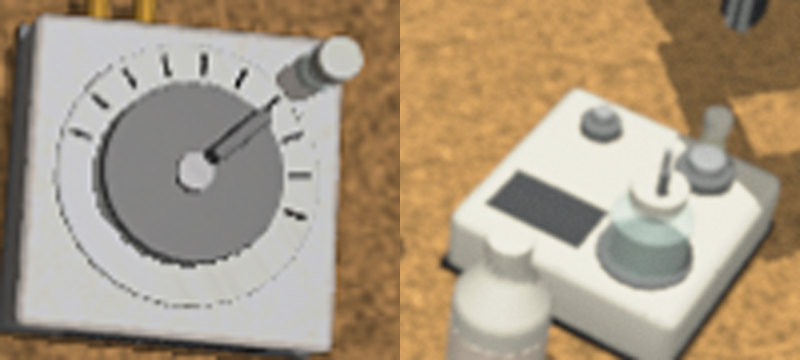

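The fin now points at the seventh tick, which is four clicks on from the third, and vial_a is still standing. Now the start key.

```bash
python3 - <<'E'
from h import *
x,y=449.3,245.8
print(env.move_straight([x,y,108],v=80,guard=6),st())
for z in (100,97,95,93.5,92,91,90,89.3):
    g=env.move_straight([x,y,z],v=12,guard=9);print(z,g,st())
    if g: break
env.hold(.3);print(st())
E
```

```text
False (17.44, array([449.6, 245.9, 108.4]), array([ 0.56,  0.55, -0.54]))
100 False (18.26, array([449.3, 245.8, 100. ]), array([0.36, 1.13, 0.3 ]))
97 False (18.66, array([449.3, 245.8,  96.9]), array([-0.24, -0.31, -0.16]))
95 False (18.98, array([449.4, 245.9,  95. ]), array([0.29, 0.94, 3.17]))
93.5 False (19.25, array([449.4, 245.9,  93.5]), array([ 0.56, -0.18,  2.65]))
92 False (19.52, array([449.4, 245.9,  92. ]), array([0.53, 0.49, 4.2 ]))
91 False (19.77, array([449.4, 245.8,  91. ]), array([0.85, 0.38, 4.24]))
90 False (20.02, array([449.4, 245.8,  90. ]), array([0.3 , 0.  , 4.67]))
89.3 False (20.27, array([449.5, 245.9,  89.8]), array([-1.17, -0.57, 17.05]))
(20.57, array([449.5, 245.9,  89.8]), array([-1.39, -1.38, 17.26]))
```

The key is bottomed: contact came at z≈96, and the end stop at 89.8 gave 17 N, below the 40 N limit. Release and check.

```bash
python3 - <<'E'
from h import *
env.move_straight([449.3,245.8,110],v=30);env.move_straight([449.3,245.8,240],v=120)
env.move_to([350,0+40,330],[np.pi,0,np.radians(-25)]) if env.solve_ik([350,40,330],[np.pi,0,np.radians(-25)]) is not None else None
env.hold(.3);print(st())
im=snap('top','t4');s=snap('scene','s4')
cv2.imwrite('pics/c4.png',cv2.resize(np.hstack([im[130:300,100:420],cv2.resize(s[120:290,130:450],(320,170))]).reshape(170,640,3),(800,212)))
cv2.imwrite('pics/c4.png',cv2.resize(np.vstack([im[130:300,100:420],s[130:280,130:450]]),(600,600)))
E
```

```text
(23.92, array([350.2,  40.5, 329.6]), array([ 0.43,  0.17, -0.67]))
```

View pics/c4.png

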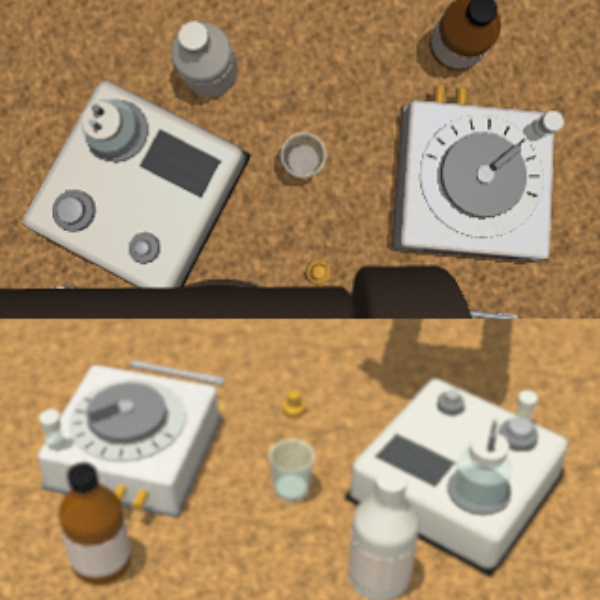

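The fin is still at the seventh tick, the start key has come back up, and every bystander is standing in place. The arm is clear.

```bash
python3 -c "
from h import *
env.job_done();print(st())"
```

```text
the job is handed in; nothing more can be done
the job is handed in; nothing more can be done
```

The job is handed in and, as far as I can check, both steps are done. `job_done` gave no verdict, so this rests on my own readings.

- **Dial:** I pushed the fin clockwise with the closed fingertips along an arc. Four separate clicks showed in the force, about 3–4 N at the sampled points. After backing off and lifting, the pictures showed the fin at the seventh tick; it began at the third.
- **Start key:** I pressed it from contact at about z = 96 mm to its end stop at about 89.8 mm, roughly 6 mm, with a 17 N peak. I held it 0.3 s and released it. It looks fully back up in the last picture.
- **Other things:** Nothing looks moved and the stop key was not approached. The arm finished clear, with the last check at about 24 s of the 48 s allowed.
- **Disagreement:** The two cameras differed by about 3 mm on the dial and key positions. I used a compromise centre, and the contact with the fin agreed with it to about 1.3 mm.

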